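# Clamp a carton in the packing jig

## Task

Push the carton on the packing jig along its rails until it is flush against the end stop; then push the clamp's handle over towards the carton until it snaps shut and its pad holds the carton down. Do it all by pushing: the carton stays flat on the jig and is never lifted, everything else on the table is left where it is, and you finish clear of it all.

Things in the scene. Friction and masses are not known exactly. Their poses are not given: they have to be found in the camera images.
- carton_center (a point): the loose carton lying flat on the jig's plate between the two guide rails: 120 long (its x, along the rails) x 70 wide (y) x 50 mm high, 0.25 to 0.5 kg. This point is its centre, 25 mm above its underside. It slides along the rails with 4 mm of play on either side.
- seat (a point): point fixed to the jig: where the carton's centre is when the carton is home, its far end flush against the end stop; 25 mm above the plate's top, 37 mm above the table. Axes: x along the rails towards the end stop, y towards the clamp's side, z up. The carton starts 35 to 75 mm short of it (at negative x).
- jig: the packing jig, fixed to the table: plywood plate 270 x 230 x 12 mm; two metal rails, inner faces 39 mm and outer faces 49 mm either side of the channel's axis, 14 mm above the plate; end stop 32 mm above the plate. Origin on the channel's axis at table height, 20 mm in x before the seat; axes as the seat's. Near ends of the rails at x = -120 mm.
- clamp_pivot (a point): the clamp's hinge point, fixed to the jig, 15 mm in x and 62 mm in y from the seat, 80 mm above the table; the hinge axis is the jig's x. The two tower cheeks beside it are 31 mm wide over all and reach 88 mm above the table.
- clamp (a joint): toggle clamp angle, rad: 0 open (the start), about 1.05 closed with its pad on the carton. Handle and hold-down arm are one piece. At 0 the handle leans 0.65 rad from vertical to the jig's +y, arm up; pushed over to -y it closes, ending 0.40 rad past vertical. An over-centre spring drives it away from 0.53: 3 to 8 N sideways at the tip to move it; past 0.6 it snaps shut by itself.
- clamp_tip (a point): centre of the round free end (radius 10.5 mm) of the clamp's black handle, 100 mm from the hinge; the black grip runs 55 mm from here towards the hinge. It moves with the clamp: about 160 mm above the table when open, 180 when upright, 172 when closed.
- can_tall: tall food can, 66 mm across and 110 mm high, standing beside the jig. Origin at its underside; a bystander.
- can_low: low food can, 84 mm across and 60 mm high, standing beside the jig. Origin at its underside; a bystander.
- cutter: hand carton cutter, 147 mm long, 24 mm wide, 14 mm thick, lying on the jig's plate near the handle's side. Origin at its underside; a bystander.
- tape: roll of packing tape, 92 mm across and 48 mm high, lying flat on the table. Origin at its underside; a bystander.
- flat_box: yellow food box, 60 x 170 x 55 mm high, lying on the table beyond the jig. Origin at its underside; a bystander.
- jar: jar, 72 mm across and 100 mm high, far right on the table. Origin at its underside; a bystander.
- can_side: food can, 74 mm across and 110 mm high, far left on the table. Origin at its underside; a bystander.
Not all that is in view belongs to the job. Leave any purple or red look-alike of the part that bears carton_center alone.

How it is judged:
On the way, in this order (a step that is already met when the one before it is completed fails the run):
1. the carton is pushed home, flush against the end stop, with the clamp still open (x of carton_center in the frame of seat between -0.004 and 0.006 m and y of carton_center in the frame of seat between -0.008 and 0.008 m and angle between the x axis of carton_center and the x axis of seat, either way round below 0.1 rad and value of joint clamp below 0.4 rad), for 0.2 s.
2. the clamp is flipped past centre and snapped shut (value of joint clamp above 0.98 rad), for 0.2 s.
At the end, for the whole second after the job is handed in: The carton is home (within 4 mm of flush with the end stop, between the rails, square within 0.1 rad), flat and at rest; the clamp is shut (beyond 0.98 rad) with its pad pressing on the carton by more than 1 N (x of carton_center in the frame of seat between -0.004 and 0.006 m and y of carton_center in the frame of seat between -0.008 and 0.008 m and angle between the x axis of carton_center and the x axis of seat, either way round below 0.1 rad and value of joint clamp above 0.98 rad and contact force between clamp and carton above 1 N and linear speed of carton below 0.02 m/s); the robot touches nothing.
It fails at once if the carton is lifted or tipped (height (world z) of carton_center above 0.052 m or angle between carton_center's own z axis and vertical above 0.25 rad).
It fails at once if a bystander is moved by more than 25 mm or knocked over (distance of any of can_tall, can_low, cutter, tape, flat_box, jar, can_side from where it was at the start of the episode above 0.025 m or angle between any of can_tall, can_low, cutter, tape, flat_box, jar, can_side's own z axis and vertical above 0.3 rad).
It also fails if it takes over 43 s, if anything falls off the work surface, if the arm or the gripper's body presses on something with over 40 N, if the wrist force passes 120 N, or if a joint passes its speed limit or range.

## Robot

A 6-joint arm with a two-finger parallel gripper is mounted at the origin on the work surface. World frame = base frame: x ahead of the robot, y to its left, z up, the work surface at z = 0. Lengths are in m, angles in rad, forces in N, time in s.
With the tool pointing down it reaches from about 0.35 to 0.775 m from the base axis. Payload 5.5 kg.
Tool frame: the origin (TCP) lies at the very end of the fingers, on their centre line; the grasp point (between the pads) lies 19 mm behind it; z points along the fingers, y is the line along which they close (so a half turn about z gives the same grasp; the last joint's range is limited). The gripper opens to 85 mm and grips with 20 to 120 N. Pads are 22 mm wide; open, the fingers measure 114 mm over their backs; the gripper's body (76 mm by 85 mm) begins 54 mm behind the grasp point. The pads swing forward as they close: fully open they stand 13 mm farther back than shut.
Start: joints at [1.074, 0.313, 0.046, 1.304, 0, 1.431], TCP at [0.201, 0.539, 0.231] pointing down, gripper open.
Joint ranges: [-2.76, 2.76], [-0.86, 1.69], [-1.03, 1.26], [-2.2, 2.34], [-1.47, 1.5], [-3.14, 3.14]. Speed limits (rad/s): [2.57, 2.57, 3.14, 3.14, 3.14, 3.14].

## Interface

Orientations are given as a unit quaternion [w, x, y, z].
In Python, from workcell import env, read_camera, get_calibration gives the robot as it stands.
- The arm moves only by the tool jog_arm, never from a script. Its argument "motion" is one flat list of numbers, 7 for each row, row after row: the shift along the tool's x, y, z as a fraction of full scale, then the turn, a rotation vector about the tool's x, y, z as a fraction of full scale, then the opening, from 0 (shut) to 1 (fully open). In form: [x, y, z, wx, wy, wz, grip, x, y, z, wx, wy, wz, grip, ...]. A call has 1 to 12 rows; each row is the pose to reach, as a shift and turn from the pose commanded when the call began, along the tool's axes at that moment; what a row does not reach only later rows make up. Full scale, the value 1, is 0.2 m for a shift and 90 degrees for a turn. A row lasts 1/8 s, in which the tool goes at most 62.5 mm and 10.7 degrees, less where a joint would pass 70% of its speed; a pose out of reach is approached as far as the arm can. A call with a number of a shift or a turn outside -1 to 1 is refused whole. A call with a gripper value outside its range is refused whole. The fingers move at their own pace and stop on an object; "newtons" is the grip in N (left out, the last holds). Time passes only in rows, so rows that repeat a pose let the fingers close. It gives the time, the measured TCP pose, the force, the opening and the grip force at its end, in the units of the state.
- env.get_state(): the state, without advancing time (a new reading comes with each control period).
- read_camera(name): name is "side" or "top"; returns the picture (420x560x3 uint8, red, green, blue); there is no depth.
- get_calibration(name): a dict with "fx", "fy", "cx", "cy" (pixels), "world_from_camera" (4x4, takes a point from camera to world coordinates). Camera axes: x right, y down, z forward; pixel columns grow to the right and rows downward; lengths in m; the calibration is good to about 2 mm. A picture is of the moment at which its call begins. get_calibration takes no time and is no camera call.
- env.hand_in(): hands the job in; it is judged then, once.
The state is a dict: "clock": time; "joint_pos": joint angles; "qvel": joint speeds; "tau": joint torques, N m; "tcp_pos": TCP position; "orientation": TCP orientation; "wrist_force": force on the tool from outside, world axes, zero at the start; "ft_torque": the same for the moment, N m; "finger_gap": finger opening in m; "grip_force": force on a finger pad.
Only numpy, scipy, OpenCV 4.12 (cv2) and the standard library are available. Lean on these libraries where they do the work, as an engineer would, in place of code of your own. Each camera call takes 0.05 s, during which the arm holds its last target. There are 200 camera calls.

## Working session

There is one attempt and no reset: what is moved stays moved. The work goes in short steps, Python scripts to look and compute and a tool call to move; the robot and the scene stay as the last step left them, time stands still between calls to the robot, and variables do not carry over. Pictures are saved under pics/ and viewed, at most 10 in all, crops included, and the job is handed in when it is done.

Besides the shell and the picture viewer there is one more tool, called after ">>>" as a command line: name --argument value ..., lists and objects as JSON in quotes. jog_arm: Moves the arm, as the interface text tells. Shift numbers are shares of 0.2 m and turn numbers shares of 90 degrees, none past 1 either way. Its arguments: {"type":"object","properties":{"motion":{"type":"array","items":{"type":"number"}},"newtons":{"type":"number"}},"required":["motion"]}

```bash
mkdir -p pics
python3 - <<'E'
from workcell import env, read_camera, get_calibration
import cv2
for n in ("top","side"):
    im=read_camera(n); cv2.imwrite(f"pics/{n}0.png",im[:,:,::-1])
    print(n,get_calibration(n))
s=env.get_state(); print(s)
E
```

```text
top {'fx': 508.7769900061076, 'fy': 508.7769900061076, 'cx': 282.43363469439674, 'cy': 218.5777426251098, 'world_from_camera': array([[ 0.01078096, -0.98967813,  0.14290196,  0.36585124],
       [-0.99990597, -0.0118811 , -0.00684748,  0.01766147],
       [ 0.00847464, -0.1428147 , -0.98971316,  1.54686285],
       [ 0.        ,  0.        ,  0.        ,  1.        ]])}
side {'fx': 455.62143121832327, 'fy': 455.62143121832327, 'cx': 284.52331704660133, 'cy': 205.32366864211363, 'world_from_camera': array([[ 0.99646241, -0.0741071 ,  0.03963335,  0.51968163],
       [-0.08231681, -0.76567547,  0.6379381 , -0.89407451],
       [-0.01692946, -0.63894383, -0.76906708,  1.17791018],
       [ 0.        ,  0.        ,  0.        ,  1.        ]])}
{'clock': 0.1, 'joint_pos': array([1.07441119e+00, 3.13922214e-01, 4.50963770e-02, 1.30361594e+00,
       2.41213369e-05, 1.43123770e+00]), 'qvel': array([-0.00043611, -0.00154072,  0.00206141,  0.00058643, -0.00059586,
        0.00088922]), 'tau': array([ 3.89271387e-03, -4.81724024e+01,  2.99243617e+01,  1.27205884e-02,
       -5.29630142e-05,  3.85216254e-06]), 'tcp_pos': array([0.20060795, 0.53838059, 0.23050136]), 'orientation': array([-2.68673430e-04,  1.77468188e-01,  9.84126194e-01, -7.77712287e-04]), 'wrist_force': array([ 0.42639126,  0.25004255, -0.47829392]), 'ft_torque': array([-0.05697941, -0.02430089, -0.04218154]), 'grip_force': 0.0, 'finger_gap': 0.08532260133936873}
```

View pics/top0.png

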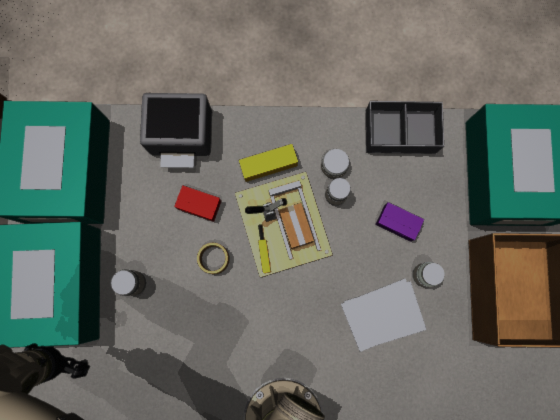

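View pics/side0.png

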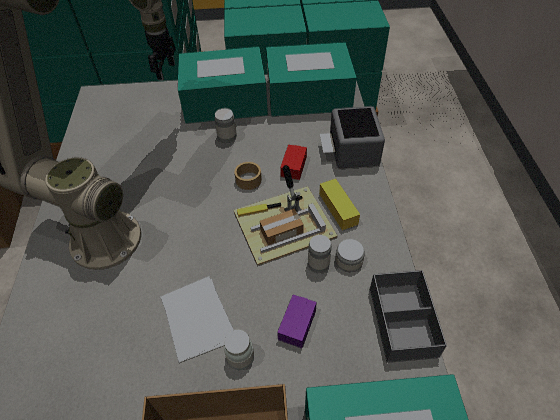

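The top view shows the plate centred near (284,225), the end stop at (286,187), and the clamp's black handle tip at about (250,210). Candidates for the carton are brown-orange on the plate (296,226), red (198,203) and purple (400,221). I choose the brown one between the rails. I'll check it in a close crop.

Run:
```python
import cv2
a=cv2.imread("pics/top0.png")[165:285,225:345]
cv2.imwrite("pics/topc.png",cv2.resize(a,(600,600),interpolation=cv2.INTER_CUBIC))
a=cv2.imread("pics/side0.png")[155:275,225:375]
cv2.imwrite("pics/sidec.png",cv2.resize(a,(750,600),interpolation=cv2.INTER_CUBIC))
```

```text
(no output)
```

View pics/topc.png

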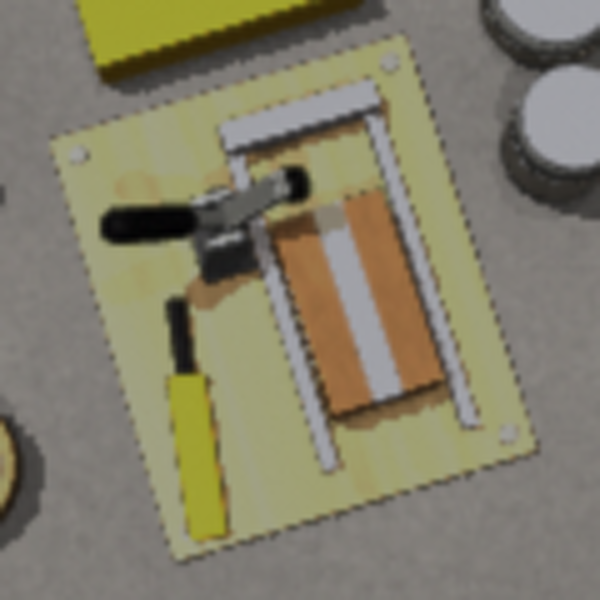

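View pics/sidec.png

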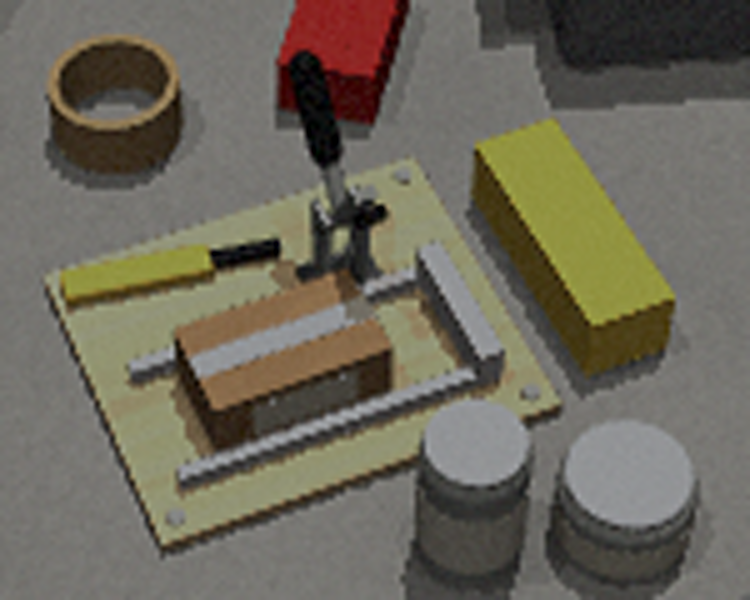

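The crop confirms the brown carton with a white stripe lies between the rails (crop corners about (272,235),(385,190),(445,380),(333,415)). The plate corners are at (50,140),(405,37),(540,450),(180,562), and the handle's tip is near (113,226).

```bash
cat > h.py <<'E'
import numpy as np
from workcell import get_calibration
def ray(n,u,v,z):
    c=get_calibration(n);T=c["world_from_camera"]
    d=T[:3,:3]@[(u-c["cx"])/c["fx"],(v-c["cy"])/c["fy"],1];o=T[:3,3]
    return o+d*(z-o[2])/d[2]
tc=lambda x,y,z:ray("top",225+x/5-.4,165+y/5-.4,z)
sc=lambda x,y,z:ray("side",225+x/5-.4,155+y/5-.4,z)
E
python3 - <<'E'
from h import *
np.set_printoptions(precision=4,suppress=True)
P=np.array([tc(x,y,.012) for x,y in[(50,140),(405,37),(540,450),(180,562)]]);print(P)
print([np.linalg.norm(P[i]-P[(i+1)%4]) for i in range(4)])
print("side corners",[sc(x,y,.012) for x,y in[(412,158),(562,408),(165,550),(45,275)]])
C=np.array([tc(x,y,.062) for x,y in[(272,235),(385,190),(445,380),(333,415)]])
print("carton",C,C.mean(0),[np.linalg.norm(C[i]-C[(i+1)%4]) for i in range(4)])
xd=(P[0]+P[1]-P[2]-P[3]);yd=P[0]+P[3]-P[1]-P[2]
a1=np.arctan2(xd[1],xd[0]);a2=np.arctan2(-yd[0],yd[1]);cd=C[0]+C[1]-C[2]-C[3]
print("ang",a1,a2,np.arctan2(cd[1],cd[0]))
a=(a1+a2)/2;x=np.array([np.cos(a),np.sin(a)]);y=np.array([-x[1],x[0]])
# rail near ends (centres, top z .026), end-stop top
R=[tc(332,468,.026)[:2],tc(469,424,.026)[:2]];print("rails",R,np.linalg.norm(R[0]-R[1]))
o=(R[0]+R[1])/2+.12*x; seat=o+.02*x
S=[tc(*p,.044)[:2] for p in[(220,122),(378,80),(383,110),(225,153)]]
print("endstop in jig",[((s-o)@x,(s-o)@y) for s in S])
print("plate in jig",[((s[:2]-o)@x,(s[:2]-o)@y) for s in P])
print("o",o,"seat",seat,"x",x)
c=C.mean(0)[:2]-seat;print("carton rel seat",c@x,c@y)
t=tc(115,225,.16)[:2];print("tip",t,((t-seat)@x,(t-seat)@y),"side",sc(303,63,.16))
print("tip expected",seat+.015*x+(.062+.1*np.sin(.65))*y,"closed",seat+.015*x+(.062-.1*np.sin(.4))*y)
E
```

```text
[[ 0.6662  0.1547  0.012 ]
 [ 0.7337 -0.063   0.012 ]
 [ 0.4794 -0.1456  0.012 ]
 [ 0.4098  0.0706  0.012 ]]
[np.float64(0.22787566875871315), np.float64(0.26744948461138507), np.float64(0.22713884442864607), np.float64(0.2699026040174885)]
side corners [array([0.6639, 0.1509, 0.012 ]), array([ 0.7336, -0.0686,  0.012 ]), array([ 0.4801, -0.1501,  0.012 ]), array([0.4105, 0.0709, 0.012 ])]
carton [[ 0.601   0.0178  0.062 ]
 [ 0.6288 -0.0489  0.062 ]
 [ 0.5161 -0.0847  0.062 ]
 [ 0.4948 -0.0192  0.062 ]] [ 0.5602 -0.0338  0.062 ] [np.float64(0.07221421409873512), np.float64(0.11820650252691783), np.float64(0.0688973042901254), np.float64(0.11240973579373167)]
ang 0.3155309559292084 0.3061331304973676 0.32093101648151273
rails [array([ 0.4662, -0.0197]), array([ 0.4934, -0.1016])] 0.08629995118387734
endstop in jig [(np.float64(0.09704081832260832), np.float64(0.04637637061464769)), (np.float64(0.09372189675956662), np.float64(-0.052300468648415505)), (np.float64(0.0752252432021662), np.float64(-0.049636164399832414)), (np.float64(0.07800836839558131), np.float64(0.04904402910487174))]
plate in jig [(np.float64(0.1233531069877884), np.float64(0.14801182969860643)), (np.float64(0.1210592194528122), np.float64(-0.07985229317335349)), (np.float64(-0.14638875147694488), np.float64(-0.08075210673810786)), (np.float64(-0.146544604298538), np.float64(0.14638668422080936))]
o [ 0.5941 -0.024 ] seat [ 0.6131 -0.0179] x [0.9521 0.3059]
carton rel seat -0.05527225888609605 0.0010634863615149124
tip [0.59   0.1045] (np.float64(0.01539179899449538), np.float64(0.12353049617438655)) side [0.587  0.1043 0.16  ]
tip expected [0.5899 0.1034] closed [0.6203 0.0087]
```

Geometry checks out: plate about 228x269 mm, carton 55 mm short of the seat, handle tip within 1 mm of where it is expected. The seat is about (0.611,-0.018) and the jig's x axis is at 17.8°. I'll go over high, then turn the tool so that its y is along the jig's y.

>>> jog_arm --motion '[-1, -1, 0, 0, 0, 0, 0.3, -1, -1, 0, 0, 0, 0, 0.3, -1, -1, 0, 0, 0, 0, 0.3, -1, -1, 0, 0, 0, 0, 0.3, -1, -1, 0, 0, 0, 0, 0.3, -1, -1, 0, 0, 0, 0, 0.3, -1, -1, 0, 0, 0, 0, 0.3]'

```text
clock: 0.98
tcp_pos: [0.3183, 0.2817, 0.2312]
orientation: [-0.0, 0.178, 0.984, 0.0]
wrist_force: [0.3, 0.2, -0.8]
finger_gap: 0.0253
grip_force: 0.0
```

>>> jog_arm --motion '[-1, -1, 0, 0, 0, -0.42, 0.3, -1, -1, 0, 0, 0, -0.42, 0.3, -1, -1, 0, 0, 0, -0.42, 0.3, -1, -1, 0, 0, 0, -0.42, 0.3, -1, -1, 0, 0, 0, -0.42, 0.3, -1, -1, 0, 0, 0, -0.42, 0.3, -1, -1, 0, 0, 0, -0.42, 0.3, -1, -1, 0, 0, 0, -0.42, 0.3]'

```text
clock: 1.98
tcp_pos: [0.4354, 0.0258, 0.2311]
orientation: [-0.0, -0.152, 0.988, 0.0]
wrist_force: [0.3, 0.1, 0.4]
finger_gap: 0.0256
grip_force: 0.0
```

```bash
cat >> h.py <<'E'
from workcell import env
from scipy.spatial.transform import Rotation as Ro
X=np.array([.9527,.3040,0]);Y=np.array([-.3040,.9527,0]);SEAT=np.array([.611,-.0185,0])
def where():
    s=env.get_state();R=Ro.from_quat(s["orientation"],scalar_first=True).as_matrix()
    d=s["tcp_pos"]-SEAT
    print("t",s["clock"],"tcp in seat xy, z",(d@X).round(4),(d@Y).round(4),d[2].round(4),"F",s["wrist_force"].round(1))
    print("tool x,y in jig",(R[:,0]@X).round(3),(R[:,0]@Y).round(3),(R[:,1]@X).round(3),(R[:,1]@Y).round(3))
    return s,R
def to(jx,jy,z):
    s,R=where();t=SEAT+jx*X+jy*Y+[0,0,z]
    print("shift fractions",(R.T@(t-s["tcp_pos"])/.2).round(3))
E
python3 -c "
from h import *
to(-.155,0,.23)"
```

```text
t 1.975 tcp in seat xy, z -0.1538 0.0956 0.2311 F [0.3 0.1 0.4]
tool x,y in jig -1.0 0.004 0.004 1.0
shift fractions [ 0.004 -0.478  0.005]
```

>>> jog_arm --motion '[0.01, -0.48, 0, 0, 0, 0, 0.3, 0.01, -0.48, 0, 0, 0, 0, 0.3, 0.01, -0.48, 0, 0, 0, 0, 0.3, 0.01, -0.48, 0.5, 0, 0, 0, 0.3, 0.01, -0.48, 0.5, 0, 0, 0, 0.3, 0.01, -0.48, 0.8, 0, 0, 0, 0.3, 0.01, -0.48, 0.96, 0, 0, 0, 0.3, 0.01, -0.48, 0.96, 0, 0, 0, 0.3, 0.01, -0.48, 0.96, 0, 0, 0, 0.3]'

```text
clock: 3.1
tcp_pos: [0.4635, -0.067, 0.0406]
orientation: [0.001, -0.152, 0.988, -0.0]
wrist_force: [0.5, 0.9, 0.0]
finger_gap: 0.0257
grip_force: 0.0
```

```bash
python3 -c "
from h import *
where()
from workcell import read_camera
import cv2
a=read_camera('side')[155:275,225:375,::-1]
cv2.imwrite('pics/s1.png',cv2.resize(a,(750,600),interpolation=cv2.INTER_CUBIC))"
```

```text
t 3.1 tcp in seat xy, z -0.1552 -0.0013 0.0406 F [0.5 0.9 0. ]
tool x,y in jig -1.0 0.004 0.004 1.0
```

View pics/s1.png

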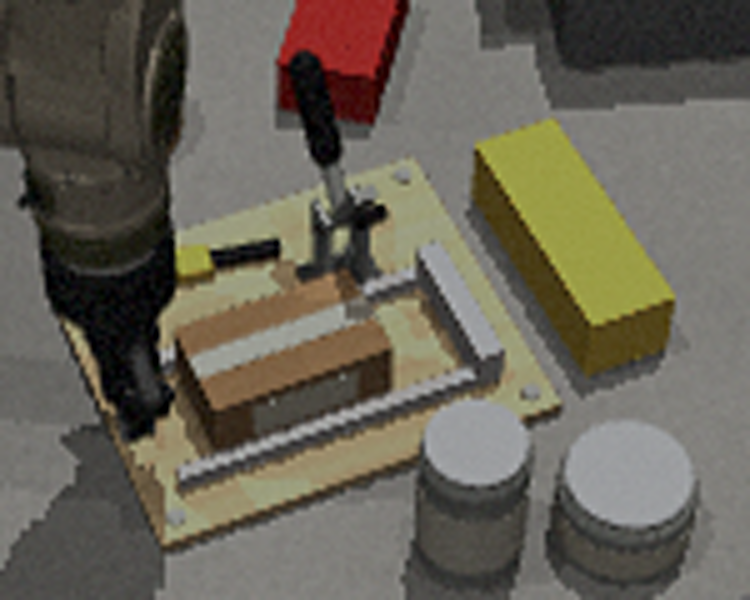

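The view shows the fingers (140,420) standing behind the carton's near end, clear of the rails, with the clamp still open. Now I'll push gently.

>>> jog_arm --motion '[-0.04, 0.005, 0.01, 0, 0, 0, 0.3, -0.08, 0.005, 0.01, 0, 0, 0, 0.3, -0.12, 0.005, 0.01, 0, 0, 0, 0.3, -0.15, 0.005, 0.01, 0, 0, 0, 0.3, -0.18, 0.005, 0.01, 0, 0, 0, 0.3, -0.21, 0.005, 0.01, 0, 0, 0, 0.3, -0.24, 0.005, 0.01, 0, 0, 0, 0.3, -0.27, 0.005, 0.01, 0, 0, 0, 0.3, -0.3, 0.005, 0.01, 0, 0, 0, 0.3, -0.33, 0.005, 0.01, 0, 0, 0, 0.3, -0.35, 0.005, 0.01, 0, 0, 0, 0.3, -0.36, 0.005, 0.01, 0, 0, 0, 0.3]'

```text
clock: 4.65
tcp_pos: [0.5313, -0.0454, 0.0373]
orientation: [-0.0, -0.151, 0.989, -0.0]
wrist_force: [-1.6, -0.5, 1.2]
finger_gap: 0.0255
grip_force: 0.9
```

>>> jog_arm --motion '[-0.01, 0, 0, 0, 0, 0, 0.3, -0.015, 0, 0, 0, 0, 0, 0.3, -0.02, 0, 0, 0, 0, 0, 0.3, -0.025, 0, 0, 0, 0, 0, 0.3]'

```text
clock: 5.15
tcp_pos: [0.5358, -0.044, 0.0373]
orientation: [-0.0, -0.151, 0.989, 0.0]
wrist_force: [-2.2, -0.5, 0.7]
finger_gap: 0.0257
grip_force: 0.8
```

```bash
python3 -c "
from h import *
where()
from workcell import read_camera
import cv2
a=read_camera('side')[155:275,225:375,::-1]
cv2.imwrite('pics/s2.png',cv2.resize(a,(750,600),interpolation=cv2.INTER_CUBIC))"
```

```text
t 5.15 tcp in seat xy, z -0.0794 -0.0014 0.0373 F [-2.2 -0.5  0.7]
tool x,y in jig -1.0 0.006 0.006 1.0
```

View pics/s2.png

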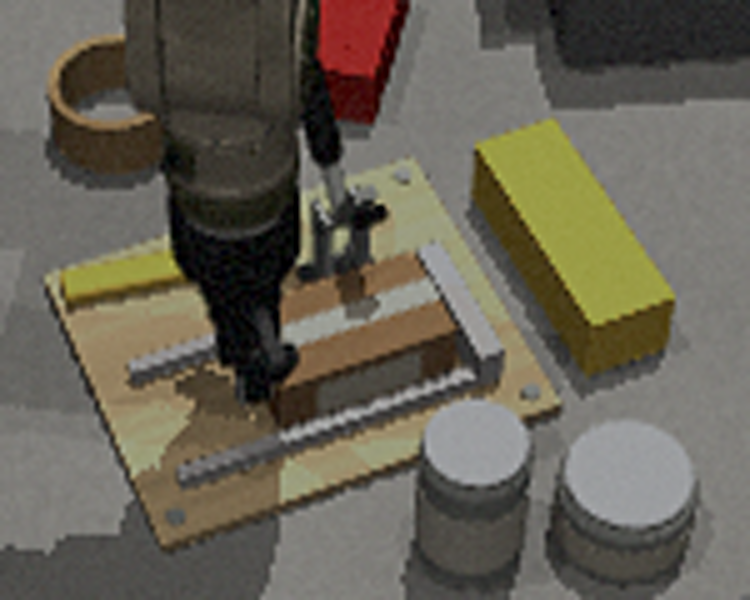

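The carton's far end (430,270) is nearly at the stop, and the force is still only sliding friction at about 2 N. I'll continue in 1 mm steps until the force rises.

>>> jog_arm --motion '[-0.005, 0, 0, 0, 0, 0, 0.3, -0.01, 0, 0, 0, 0, 0, 0.3, -0.015, 0, 0, 0, 0, 0, 0.3, -0.02, 0, 0, 0, 0, 0, 0.3]'

```text
clock: 5.7
tcp_pos: [0.5398, -0.0428, 0.0373]
orientation: [0.0, -0.151, 0.989, 0.0]
wrist_force: [-2.1, -1.2, 1.8]
finger_gap: 0.0256
grip_force: 1.0
```

>>> jog_arm --motion '[-0.005, 0, 0, 0, 0, 0, 0.3, -0.01, 0, 0, 0, 0, 0, 0.3]'

```text
clock: 5.95
tcp_pos: [0.5417, -0.0422, 0.0373]
orientation: [0.0, -0.151, 0.989, 0.0]
wrist_force: [-2.0, -0.6, 1.1]
finger_gap: 0.0255
grip_force: 1.1
```

>>> jog_arm --motion '[-0.005, 0, 0, 0, 0, 0, 0.3, -0.01, 0, 0, 0, 0, 0, 0.3]'

```text
clock: 6.2
tcp_pos: [0.5436, -0.0416, 0.0373]
orientation: [0.0, -0.151, 0.989, 0.0]
wrist_force: [-2.8, -0.4, 1.9]
finger_gap: 0.0256
grip_force: 1.2
```

>>> jog_arm --motion '[-0.005, 0, 0, 0, 0, 0, 0.3, -0.01, 0, 0, 0, 0, 0, 0.3]'

```text
clock: 6.45
tcp_pos: [0.544, -0.0414, 0.0373]
orientation: [-0.001, -0.151, 0.989, -0.0]
wrist_force: [-8.7, -4.3, 7.8]
finger_gap: 0.0255
grip_force: 4.6
```

>>> jog_arm --motion '[-0.005, 0, 0, 0, 0, 0, 0.3, -0.01, 0, 0, 0, 0, 0, 0.3]'

```text
clock: 6.7
tcp_pos: [0.5439, -0.0414, 0.0373]
orientation: [-0.003, -0.15, 0.989, -0.001]
wrist_force: [-14.8, -7.0, 11.7]
finger_gap: 0.0256
grip_force: 7.5
```

The force jumped to 15 N with no motion at TCP x = -0.0706, as predicted for flush. I'll back off and lift, then check home with the top camera.

>>> jog_arm --motion '[0.03, 0, 0, 0, 0, 0, 0.3, 0.1, 0, 0, 0, 0, 0, 0.3, 0.3, 0, 0, 0, 0, 0, 0.3, 0.3, 0, -0.2, 0, 0, 0, 0.1, 0.3, 0, -0.5, 0, 0, 0, 0, 0.3, 0, -0.8, 0, 0, 0, 0, 0.3, 0, -1, 0, 0, 0, 0, 0.3, 0, -1, 0, 0, 0, 0, 0.3, 0, -1, 0, 0, 0, 0]'

```text
clock: 7.82
tcp_pos: [0.4896, -0.0582, 0.2366]
orientation: [-0.0, -0.151, 0.989, 0.0]
wrist_force: [0.6, 0.1, -0.6]
finger_gap: 0.0002
grip_force: 0.0
```

```bash
python3 -c "
from h import *
to(-.131,.17,.25)
to(.015,.17,.25)
from workcell import read_camera
import cv2
a=read_camera('top')[165:285,225:345,::-1]
cv2.imwrite('pics/t2.png',cv2.resize(a,(600,600),interpolation=cv2.INTER_CUBIC))"
```

```text
t 7.825 tcp in seat xy, z -0.1277 -0.001 0.2366 F [ 0.6  0.1 -0.6]
tool x,y in jig -1.0 0.006 0.006 1.0
shift fractions [ 0.022  0.855 -0.067]
t 7.825 tcp in seat xy, z -0.1277 -0.001 0.2366 F [ 0.6  0.1 -0.6]
tool x,y in jig -1.0 0.006 0.006 1.0
shift fractions [-0.708  0.859 -0.067]
```

View pics/t2.png

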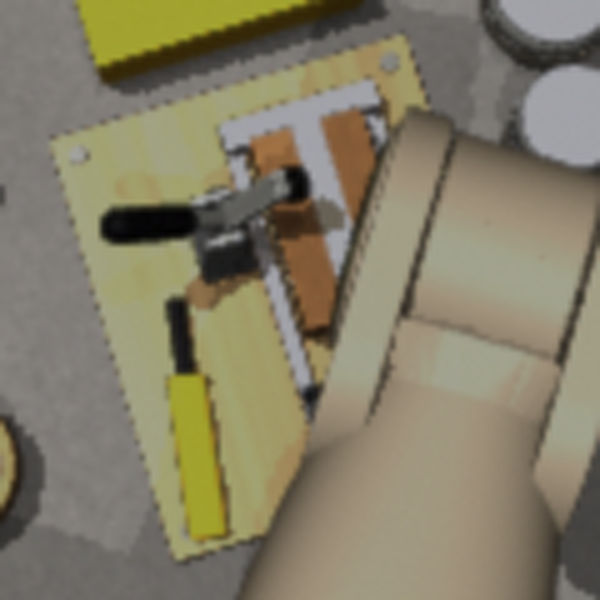

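The carton's far end (310,125) is flush at the stop, and the clamp is still open with its tip at (113,226). Next I'll go around at height to the handle's +y side and descend to tip height.

>>> jog_arm --motion '[0, 0.3, -0.07, 0, 0, 0, 0, 0, 0.6, -0.07, 0, 0, 0, 0, 0, 0.86, -0.07, 0, 0, 0, 0, 0, 0.86, -0.07, 0, 0, 0, 0, -0.3, 0.86, -0.07, 0, 0, 0, 0, -0.6, 0.86, -0.07, 0, 0, 0, 0, -0.71, 0.86, -0.07, 0, 0, 0, 0, -0.71, 0.86, -0.07, 0, 0, 0, 0, -0.71, 0.86, 0.2, 0, 0, 0, 0, -0.71, 0.86, 0.48, 0, 0, 0, 0, -0.71, 0.86, 0.48, 0, 0, 0, 0, -0.71, 0.86, 0.48, 0, 0, 0, 0]'

```text
clock: 9.38
tcp_pos: [0.5747, 0.1477, 0.1431]
orientation: [0.001, -0.151, 0.989, -0.0]
wrist_force: [0.9, 0.2, 0.1]
finger_gap: 0.0001
grip_force: 0.0
```

```bash
python3 -c "
from h import *
where()
from workcell import read_camera
import cv2
a=read_camera('side')[125:275,215:365,::-1]
cv2.imwrite('pics/s3.png',cv2.resize(a,(600,600),interpolation=cv2.INTER_CUBIC))"
```

```text
t 9.375 tcp in seat xy, z 0.016 0.1694 0.1431 F [0.9 0.2 0.1]
tool x,y in jig -1.0 0.007 0.007 1.0
```

View pics/s3.png

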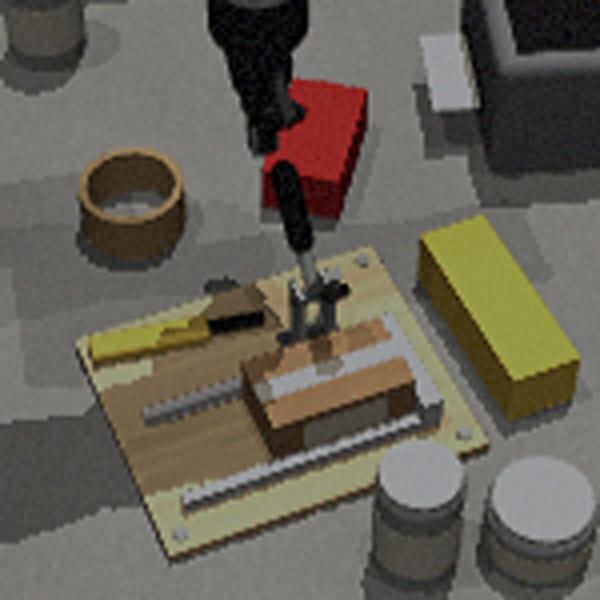

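The fingers (262,150) stand just behind the handle's tip (285,170) on the +y side. I'll push towards -y.

>>> jog_arm --motion '[0, -0.04, 0, 0, 0, 0, 0, 0, -0.08, 0, 0, 0, 0, 0, 0, -0.12, 0, 0, 0, 0, 0, 0, -0.16, 0, 0, 0, 0, 0, 0, -0.2, 0, 0, 0, 0, 0, 0, -0.24, 0, 0, 0, 0, 0, 0, -0.28, 0, 0, 0, 0, 0]'

```text
clock: 10.3
tcp_pos: [0.5917, 0.0961, 0.1444]
orientation: [0.002, -0.152, 0.988, 0.002]
wrist_force: [-7.7, 8.5, 24.6]
finger_gap: 0.0001
grip_force: 12.7
```

>>> jog_arm --motion '[0, -0.03, 0, 0, 0, 0, 0, 0, -0.06, 0, 0, 0, 0, 0, 0, -0.09, 0, 0, 0, 0, 0, 0, -0.12, 0, 0, 0, 0, 0, 0, -0.15, 0, 0, 0, 0, 0, 0, -0.18, 0, 0, 0, 0, 0, 0, -0.2, 0, 0, 0, 0, 0, 0, -0.2, 0, 0, 0, 0, 0]'

```text
clock: 11.3
tcp_pos: [0.6024, 0.0561, 0.1404]
orientation: [-0.001, -0.151, 0.989, 0.0]
wrist_force: [-0.5, -0.4, 0.5]
finger_gap: 0.0001
grip_force: 0.0
```

```bash
python3 -c "
from h import *
where()
from workcell import read_camera
import cv2
a=read_camera('side')[125:275,215:365,::-1]
cv2.imwrite('pics/s4.png',cv2.resize(a,(600,600),interpolation=cv2.INTER_CUBIC))"
```

```text
t 11.3 tcp in seat xy, z 0.0145 0.0737 0.1404 F [-0.5 -0.4  0.5]
tool x,y in jig -1.0 0.007 0.007 1.0
```

View pics/s4.png

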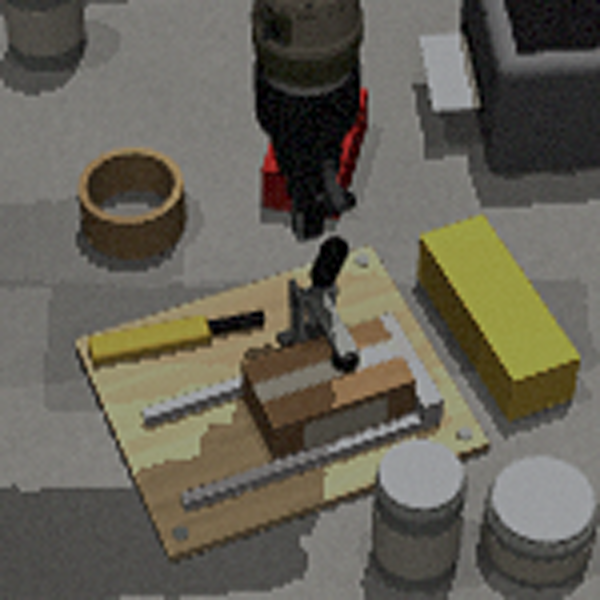

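The handle has snapped over (330,255), the pad is on the carton (345,360), and the wrist force is zero. I'll retreat to +y and up.

>>> jog_arm --motion '[0, 0.2, 0, 0, 0, 0, 0, 0, 0.4, 0, 0, 0, 0, 0, 0, 0.6, -0.1, 0, 0, 0, 0, 0, 0.6, -0.4, 0, 0, 0, 0, 0, 0.6, -0.7, 0, 0, 0, 0, 0, 0.6, -0.8, 0, 0, 0, 0, 0, 0.6, -0.8, 0, 0, 0, 0, 0, 0.6, -0.8, 0, 0, 0, 0]'

```text
clock: 12.35
tcp_pos: [0.5665, 0.1711, 0.2994]
orientation: [-0.001, -0.151, 0.989, 0.0]
wrist_force: [-0.6, -0.3, -0.2]
finger_gap: -0.0001
grip_force: 0.0
```

```bash
python3 -c "
from h import *
where()
from workcell import read_camera
import cv2
a=read_camera('side')[125:275,215:365,::-1]
cv2.imwrite('pics/s5.png',cv2.resize(a,(600,600),interpolation=cv2.INTER_CUBIC))"
```

```text
t 12.35 tcp in seat xy, z 0.0152 0.1942 0.2994 F [-0.6 -0.3 -0.2]
tool x,y in jig -1.0 0.006 0.006 1.0
```

View pics/s5.png

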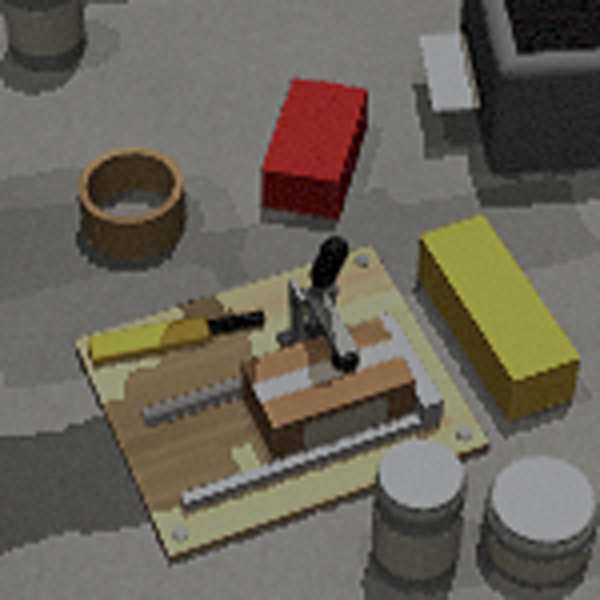

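The clamp is shut with its pad on the carton (345,360), the carton is flush, the bystanders in view are unmoved and the arm is clear, so I'm handing in.

```bash
python3 -c "
from workcell import env
print(env.hand_in())"
```

```text
the job is handed in; nothing more can be done
None
```

I handed the job in at about 12.4 s of the 43 s allowed: the carton is flush against the end stop, the clamp is snapped shut with its pad on it, the bystanders in the last view are unmoved, and the arm is clear; the hand-in returned no verdict, and I could not measure the pad force or clamp angle directly.

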